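# Re-sort the jar rack and fit in the extra jars

## Task

There are more jars than the divided rack can take: slide the divider board up out of its slot and put it into the green tub to be washed. Then have every squat jar and every slim shaker, with those still waiting on the worktop pushed into the row between their neighbours, standing upright on the rack and back close to its rail, all squat jars together at the left and all shakers together at the right; the two that now stand among the other kind have to change places. Do not knock any of them over, and leave the tumbler, the orange pot and the small bowl where they are.

Things in the scene. Friction and masses are not known exactly. Their poses are not given: they have to be found in the camera images.
- rack: open wooden single-row jar rack, 412 mm long, fixed. Origin: centre of its underside; x to its back (away from the robot), y to its left as the robot sees it, z up. Jars stand on its base: upper face at z = 16 mm, from x = -50 mm (open front, no lip) to x = 38 mm. End panels 88 mm high shut the row at y = +196 and -196 mm (inner faces)
- rack_rail (a point): middle of the lower front edge of the rack's back rail, at x = 38, y = 0, z = 16 mm in the rack's frame, same axes. The rail is 12 mm thick, 34 mm high above the base. A squat jar against it has its centre 33 mm in front of its face, a shaker 21.5 mm
- rack_slot (a point): where the divider's slot crosses the base's upper face: at x = 13.5, y = 0, z = 16 mm in the rack's frame, same axes. Slot cut in base and rail, 11 mm wide, 10 mm deep in the base; jars slide along the row across it
- divider_mid (a point): loose plywood divider, upright in the rack's slot, 60 g, 8 mm thick (its y), 160 mm tall (z): a plate 70 mm wide (x) and 90 mm tall, and on its middle a tab 26 mm wide rising 70 mm more, past the jars' tops, to be pinched across its thickness. This point: half-way up; tab's top edge 80 mm above it, bottom edge 80 mm below. 50 mm straight up frees it from the slot
- tub: open green plastic tub on the worktop, loose, 0.25 kg, outside 100 mm (x) by 144 mm (y), rim 52 mm high, inside 92 by 136 mm, floor 3 mm thick. Origin: centre of its underside, z up
- tumbler: steel tumbler, 71 mm across, 104 mm tall, standing beside the rack; origin at the centre of its underside; not part of the job
- orange_pot: round orange pot with a pink lid, 77 mm across, 65 mm tall, behind the rack; origin at the centre of its underside; not part of the job
- bowl: small steel bowl, 80 mm across, 34 mm tall, at the right near the front edge; origin at the centre of its underside; not part of the job
- jar_1_mid (a point): squat round glass jar with a flat dark screw lid, 66 mm across the body, 60 mm across the lid, 82 mm tall (the lid is the top 12 mm), about 0.25 kg, in the rack at the start; this point is its centre, half-way up, 41 mm above its underside; z is up along it
- jar_2_mid (a point): squat round glass jar with a flat dark screw lid, 66 mm across the body, 60 mm across the lid, 82 mm tall (the lid is the top 12 mm), about 0.25 kg, in the rack at the start; this point is its centre, half-way up, 41 mm above its underside; z is up along it
- jar_3_mid (a point): squat round glass jar with a flat dark screw lid, 66 mm across the body, 60 mm across the lid, 82 mm tall (the lid is the top 12 mm), about 0.25 kg, waiting on the worktop in front of the rack, or absent; this point is its centre, half-way up, 41 mm above its underside; z is up along it
- shaker_1_mid (a point): slim white shaker, 43 mm across, 105 mm tall, 0.1 kg, in the rack at the start; this point is its centre, half-way up, 52.5 mm above its underside; z is up along it
- shaker_2_mid (a point): slim white shaker, 43 mm across, 105 mm tall, 0.1 kg, in the rack at the start; this point is its centre, half-way up, 52.5 mm above its underside; z is up along it
- shaker_3_mid (a point): slim white shaker, 43 mm across, 105 mm tall, 0.1 kg, waiting on the worktop in front of the rack, or absent; this point is its centre, half-way up, 52.5 mm above its underside; z is up along it
- shaker_4_mid (a point): slim white shaker, 43 mm across, 105 mm tall, 0.1 kg, waiting on the worktop in front of the rack, or absent; this point is its centre, half-way up, 52.5 mm above its underside; z is up along it
Mind the look-alikes: they are no part of the job. What is shaped like the part that bears shaker_4_mid but blue or red is not meant.

How it is judged:
By the outcome, as a careful person would: the job done as asked, in the order asked, and still so for the second after the job is handed in, with the robot touching nothing.
Of jar_3, shaker_3, shaker_4 only 2 to 3 are there at a start; the rules pass over those that are not, and their reading is None.
At some moment in a run one of tub may be knocked a few centimetres aside while the robot is not near it.
It also fails if it takes over 210 s, if anything falls off the work surface, if the arm or the gripper's body presses on something with over 40 N, if the wrist force passes 120 N, or if a joint passes its speed limit or range.

## Robot

A 6-joint arm with a two-finger parallel gripper is mounted at the origin on a cart in front of the work surface, level with it; the furniture and walls round the work are solid. World frame = base frame: x ahead of the robot, y to its left, z up, the work surface at z = 0. Lengths are in mm, angles in rad, forces in N, time in s.
With the tool pointing down it reaches from about 325 to 900 mm from the base axis. Payload 6.1 kg.
Tool frame: the origin (TCP) lies on the centre line of the jaws, within the pads' length; the fingertips stand 17 mm ahead of it and the grasp point (between the pads) lies 2 mm behind it (env.tcp_to_tips is the distance from the TCP to the fingertips, in mm); z points along the fingers, y is the direction in which the jaws open and shut (so a half turn about z gives the same grasp; the last joint's range is limited). The gripper opens to 85 mm and grips with 20 to 120 N. Pads are 22 mm wide; open, the fingers measure 114 mm over their backs; the gripper's body (76 mm by 85 mm) begins 54 mm behind the grasp point. The pads swing forward as they close: fully open they stand 13 mm farther back than shut.
Start: joints at [1.053, 0.22, 1.526, -0, 1.395, -0.126], TCP at [238.656, 577.633, 248.3] pointing down, gripper open.
Joint ranges: [-2.98, 2.98], [-0.91, 2.08], [0.09, 2.57], [-1.24, 4.39], [0.2, 2.65], [-2.68, 2.68]. Speed limits (rad/s): [2.57, 2.57, 3.01, 3.14, 3.14, 3.14].

## Interface

Orientations are given as a 3x3 rotation matrix whose columns are the frame's x, y, z axes.
In Python, from rig import env, set_gripper, kin, readout, cams, close_job gives the robot as it stands. The module is installed in compiled form; this text tells all that it offers. Calls block until the motion is done:
- env.movep(position, orientation): joint-space move of the TCP to a pose.
- env.line_to(position, v=150, attitude=None): straight line of the TCP; attitude=None keeps the orientation; v is the mean speed in mm/s.
- env.set_joints(angles): joint-space move.
- set_gripper(opening, force=None): finger opening in mm; force is the grip in N (None keeps the last); returns when the fingers have stopped.
- env.wait(seconds).
- kin.ik(position, orientation): joint angles nearest the present ones, or None.
- readout.sense(): the state.
- cams.read_camera(name): name is "side" or "top"; returns a dict with "img" (480x640x3 uint8, blue, green, red), "range_z" (480x640 float32, mm along the optical axis (not along the pixel's ray), 0 where there is no reading), "K" (3x3 intrinsics, pixels), "origin" and "orientation" of the camera in the world. Camera axes: x right, y down, z forward; pixel columns grow to the right and rows downward; lengths in mm; the calibration is good to about 2 mm. A picture is of the moment at which its call begins.
A pose or a line that the arm cannot do raises env.MotionError and nothing moves.
- close_job(): hands the job in, once; it reports no verdict.
Trained networks look in a picture, given as the dict that the camera call returned (one of the last four; its "shot" number tells which), for a name from the list of things; names that differ only in an ending like _2 or _b are one class to them, and where a whole thing is asked for, a point or a joint stands for the part that bears it (a point fixed in the world has none). Each returns a list of dicts, best first, with "p" (0 to 1); they miss things now and then, are a little off and sometimes report something else, mostly with a low value. They report only what shows in the picture. A call takes as long as a camera call. They do not tell look-alikes from the thing itself.
- cams.spot_in(picture, target): "xyz" ([x, y, z] in mm, in world coordinates, good to about 4 mm: the middle of the surface that is visible of it).
The state is a dict: "time": time; "joint_positions": joint angles; "qvel": joint speeds; "joint_efforts": joint torques, N m; "eef_pos": TCP position; "tool_rot": TCP orientation; "ft_force": force on the tool from outside, world axes, zero at the start; "torque": the same for the moment, N m; "gripper_width": finger opening in mm.
Only numpy, scipy, OpenCV 4.12 (cv2) and the standard library are available. Lean on these libraries where they do the work, as an engineer would, in place of code of your own. Each camera call takes 0.05 s, during which the arm holds its last target. There are 200 camera calls.

## Working session

There is one attempt and no reset: what is moved stays moved. The work goes in short steps, each a Python script; the robot and the scene stay as the last script left them, time stands still between calls to the robot, and variables do not carry over. Pictures are saved under pics/ and viewed, about 12 in all and at most 16, crops included, and the job is handed in when it is done.

```bash
mkdir -p pics; python3 - <<'E'
from rig import env, set_gripper, kin, readout, cams
import cv2, numpy as np
for n in ("top","side"):
    p=cams.read_camera(n); cv2.imwrite(f"pics/{n}0.png",p["img"])
    print(n,p["origin"],np.round(p["orientation"],3).tolist(),p["K"].tolist())
    for t in ("rack","divider_mid","tub","tumbler","orange_pot","bowl","jar_1_mid","shaker_1_mid"):
        for d in cams.spot_in(p,t):
            if d["p"]>.2: print(t,np.round(d["xyz"]),round(d["p"],2))
print(readout.sense()["time"])
E
```

```text
top [ 384.57688097  108.52906635 1223.45260311] [[0.001, -0.98, 0.198], [-1.0, -0.003, -0.01], [0.011, -0.197, -0.98]] [[451.69247239230526, 0.0, 316.15575702107685], [0.0, 451.69247239230526, 235.2315295249195], [0.0, 0.0, 1.0]]
rack [613. 123.  16.] 0.7
divider_mid [622. 125.  94.] 0.56
tub [454. 375.   6.] 0.65
tub [601. 276.  96.] 0.34
tumbler [664. 444.  54.] 0.8
orange_pot [ 443. -250.   14.] 0.7
orange_pot [631. -22. 121.] 0.68
orange_pot [760.  61.  66.] 0.65
bowl [614. 173. 122.] 0.68
bowl [ 445. -253.   12.] 0.59
jar_1_mid [599. 269.  96.] 0.95
shaker_1_mid [613. 174. 118.] 0.69
shaker_1_mid [615. 125.  16.] 0.54
side [ -22.38246488 -835.37227924  747.75497743] [[0.843, -0.262, 0.47], [-0.538, -0.438, 0.72], [0.018, -0.86, -0.51]] [[510.65666170571086, 0.0, 315.72400897967935], [0.0, 510.65666170571086, 233.9446632323744], [0.0, 0.0, 1.0]]
rack [598.  37.  16.] 0.82
divider_mid [620. 124.  96.] 0.87
divider_mid [422. 161.  55.] 0.61
tub [460. 403.  30.] 0.94
tumbler [644. 415.  81.] 0.77
orange_pot [759.  37.  55.] 0.76
bowl [ 454. -238.   20.] 0.93
bowl [424.  57.  68.] 0.55
jar_1_mid [593. 255.  66.] 0.77
shaker_1_mid [608. 165.  89.] 0.92
shaker_1_mid [600.  46.  17.] 0.73
0.9
```

View pics/top0.png

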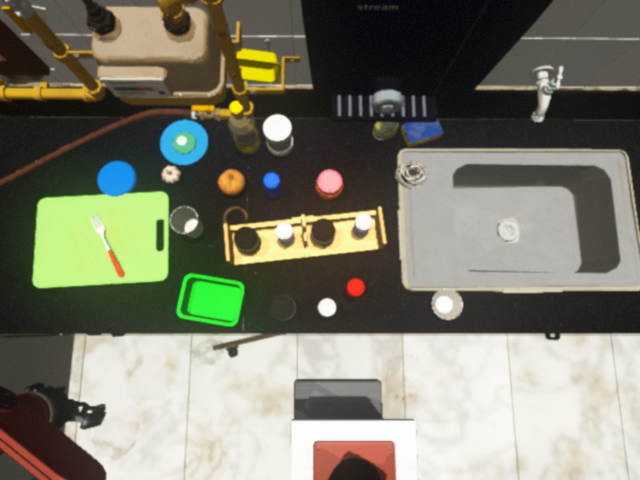

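View pics/side0.png

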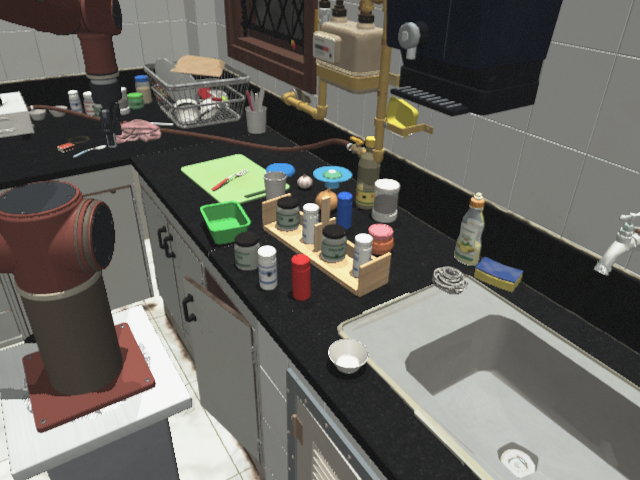

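Row, left to right: jar, shaker, divider, jar, shaker. Waiting: a jar at (283,307) and a white shaker at (327,307). The red one at (356,287) and the blue one at (271,181) are look-alikes. Next I measure with the depth cloud.

```bash
cat > h.py <<'E'
from rig import env, set_gripper, kin, readout, cams
import cv2, numpy as np
def cloud(n="top",p=None):
    p=p or cams.read_camera(n); z=p["range_z"]; v,u=np.mgrid[:480,:640]; K=p["K"]
    c=np.stack([(u-K[0,2])/K[0,0]*z,(v-K[1,2])/K[1,1]*z,z],-1)
    w=c@np.array(p["orientation"]).T+np.array(p["origin"]); w[z<=0]=np.nan
    return p,w
def blobs(w,z0,z1,x=(330,780),y=(-320,480),amin=12):
    m=(w[...,2]>z0)&(w[...,2]<z1)&(w[...,0]>x[0])&(w[...,0]<x[1])&(w[...,1]>y[0])&(w[...,1]<y[1])
    n,l,s,_=cv2.connectedComponentsWithStats(m.astype(np.uint8),connectivity=4)
    o=[]
    for i in range(1,n):
        if s[i,4]>=amin:
            q=w[l==i]; lo,hi=q.min(0),q.max(0)
            o.append((np.round((lo+hi)[:2]/2,1),np.round((hi-lo)[:2]),round(float(np.median(q[:,2])),1),int(s[i,4]),np.round(s[i,:2]+s[i,2:4]/2)))
    return o
E
python3 - <<'E'
from h import *
for n in("top","side"):
  p,w=cloud(n)
  for b in((150,175),(114,128),(90,108),(76,88),(45,58)):
    print(n,b)
    for o in blobs(w,*b): print("  ",*o)
  m=(abs(w[...,2]-16)<5)&(w[...,0]>480)&(w[...,0]<720)&(w[...,1]>-120)&(w[...,1]<360)
  l,c=cv2.connectedComponents(m.astype(np.uint8))[:2]
  q=w[m][:,:2].astype(np.float32); print(n,"base rect",len(q),cv2.minAreaRect(q))
  if n=="top": # rail top
    m=(abs(w[...,2]-50)<6)&(w[...,0]>560)&(w[...,0]<700)&(w[...,1]>-100)&(w[...,1]<340)
    q=w[m]; print("rail",len(q),np.polyfit(q[:,1],q[:,0],1),q.min(0),q.max(0))
    m=(abs(w[...,2]-88)<6)&(w[...,0]>520)&(w[...,0]<700)&((w[...,1]<-30)|(w[...,1]>280))
i=cams.read_camera("top")["img"]; cv2.imwrite("pics/z.png",cv2.resize(i[160:340,160:410],(800,576),interpolation=2))
E
```

```text
top (150, 175)
   [630.7 127.9] [23.  8.] 166.8 37 [304. 222.]
top (114, 128)
   [643. -21.] [43. 41.] 120.2 227 [364. 222.]
   [618.1 177.3] [41. 40.] 120.6 230 [284. 232.]
top (90, 108)
   [754.7 212.7] [41. 39.] 104.0 205 [272. 182.]
   [650.1 436.5] [67. 63.] 101.0 119 [183. 220.]
   [634.  417.9] [39. 44.] 102.9 40 [190. 226.]
   [627.6  77.7] [61. 59.] 97.3 424 [324. 230.]
   [604.1 276.1] [59. 59.] 97.7 434 [246. 238.]
   [626.8 -21.5] [12. 33.] 98.0 30 [363. 230.]
   [609.4 123.7] [23.  8.] 96.0 31 [306. 236.]
   [604.2 173.1] [15. 31.] 98.9 25 [286. 238.]
   [479.2  -1. ] [42. 42.] 104.2 227 [356. 288.]
   [429.7  68.5] [41. 42.] 104.4 232 [328. 308.]
top (76, 88)
   [738.7 212.8] [ 9. 32.] 81.9 23 [272. 190.]
   [679.4 -68.5] [20.  8.] 86.3 20 [380. 212.]
   [656.1 443.4] [52. 44.] 82.4 55 [182. 220.]
   [643.3 402.6] [27.  7.] 81.0 14 [198. 224.]
   [625.4 327.8] [40. 13.] 86.1 43 [227. 231.]
   [639.7 -73.8] [18. 11.] 86.7 19 [382. 226.]
   [613.9 -75.3] [32. 12.] 85.4 34 [383. 236.]
   [592.  321.5] [30.  7.] 85.4 24 [228. 244.]
   [578.6 272.5] [10. 28.] 79.4 19 [248. 2
[... 2385 characters left out ...]
290. 217.]
   [606.6 170.1] [24. 31.] 51.2 52 [308. 232.]
   [757.9  39.9] [43. 29.] 51.7 68 [382. 240.]
   [607.4 124. ] [22. 10.] 50.3 30 [318. 240.]
   [671.5  61.8] [15. 35.] 50.6 41 [350. 244.]
   [621.6  65.2] [56. 44.] 52.0 108 [334. 250.]
   [423.2 168.8] [49. 45.] 51.8 106 [246. 252.]
   [680.2 -17.9] [12. 16.] 50.8 16 [374. 258.]
   [623.1 -26.1] [ 6. 21.] 50.6 28 [356. 265.]
   [641.8 -77.6] [101.  13.] 51.4 138 [374. 274.]
   [430.4  63.6] [39. 33.] 52.2 83 [268. 272.]
   [ 773.6 -166. ] [13. 20.] 46.9 23 [443. 276.]
   [478.3 -12.8] [38. 27.] 50.8 79 [301. 282.]
side base rect 1647 ((562.06494140625, 138.16445922851562), (204.66387939453125, 455.830810546875), 7.761416435241699)
```

View pics/z.png

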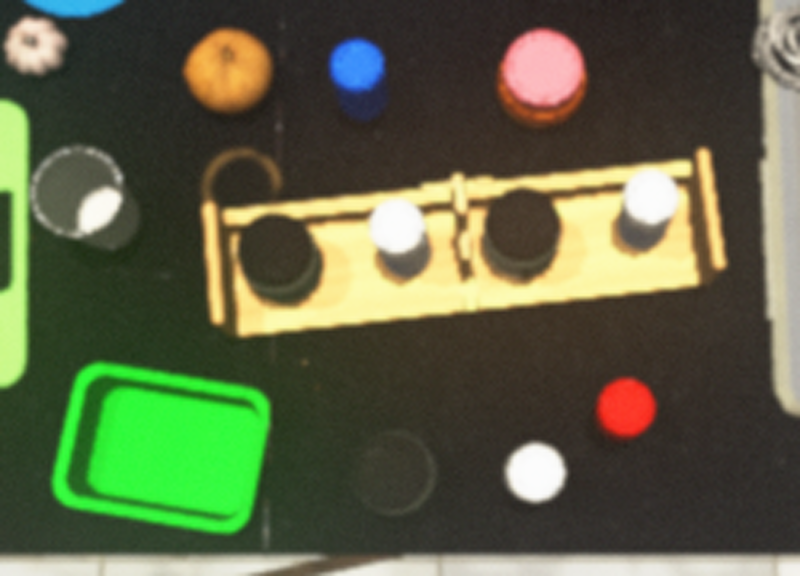

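```bash
cat >> h.py <<'E'
TH=0.118; C,S=np.cos(TH),np.sin(TH); RX=np.array([C,S,0]); RY=np.array([-S,C,0]); O=np.array([617.8,125.4,0])
K=np.array([0,0,1.])
def rk(x,y,z): return O+x*RX+y*RY+z*K
def R(jaw,z=-K):
    jaw=np.asarray(jaw,float); return np.stack([np.cross(jaw,z),jaw,z],1)
def best(pos,jaw,z=-K):
    q0=np.array(readout.sense()["joint_positions"]); c=[]
    for s in(1,-1):
        r=R(s*np.asarray(jaw),z); q=kin.ik(pos,r)
        if q is not None: c.append((np.abs(np.array(q)-q0).max(),r))
    return min(c,key=lambda t:t[0])[1] if c else None
def tub():
    p,w=cloud("top"); h=cv2.cvtColor(p["img"],cv2.COLOR_BGR2HSV)
    m=(h[...,0]>50)&(h[...,0]<70)&(h[...,1]>200)&(abs(w[...,2]-51)<5)&(w[...,0]<600)
    (cx,cy),(a,b),an=cv2.minAreaRect(w[m][:,:2].astype(np.float32)); t=np.deg2rad(an)
    v=np.array([np.cos(t),np.sin(t),0]) if a>b else np.array([-np.sin(t),np.cos(t),0])
    if v[1]<0: v=-v
    print("tub",cx,cy,a,b,v); return np.array([cx,cy,0]),v
def st():
    s=readout.sense(); print("t",round(s["time"],1),np.round(s["eef_pos"]),"w",round(s["gripper_width"],1),"F",np.round(s["ft_force"],1))
E
python3 - <<'E'
from h import *
t,v=tub(); f=np.deg2rad(45)
for s in(1,-1):
    vv=s*v; b=t+58*vv+12*K; z=np.sin(f)*vv-np.cos(f)*K; pos=b-144*z; print(s,pos,best(pos,np.cos(f)*vv+np.sin(f)*K,z) is not None, best(pos+180*K,np.cos(f)*vv+np.sin(f)*K,z) is not None)
d=np.array([631.2,127,0])
r=best(d+250*K,RY); env.movep(d+250*K,r); set_gripper(40,40); env.line_to(d+150*K,120); set_gripper(0,40); st()
env.line_to(d+225*K,60); env.line_to(d+310*K,200); st()
p,_=cloud("side"); cv2.imwrite("pics/a.png",p["img"])
E
```

```text
tub 452.0138244628906 367.3172302246094 157.06874084472656 113.22317504882812 [0.16541913 0.98622336 0.        ]
1 [444.76459956 324.09759273 113.82337649] True True
-1 [459.26304936 410.53686772 113.82337649] True True
t 5.1 [632. 127. 151.] w 7.5 F [ 0.8 -0.5  3.1]
t 7.1 [631. 127. 309.] w 7.4 F [ 0.1 -0.2 -1.3]
```

View pics/a.png

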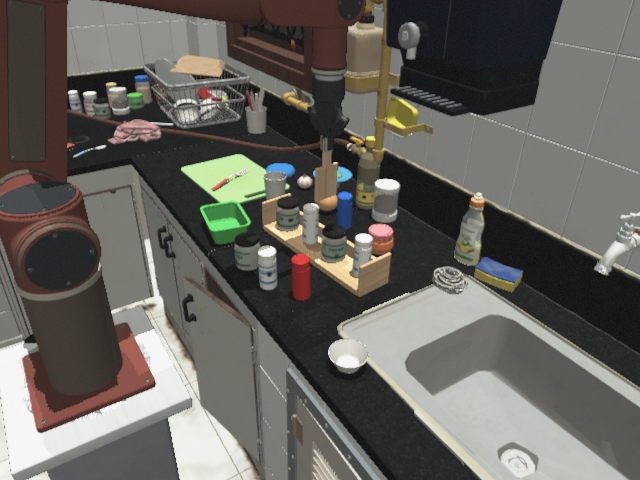

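```bash
python3 - <<'E'
from h import *
t,v=tub(); f=np.deg2rad(45); vv=v
b=t+52*vv+14*K; z=np.sin(f)*vv-np.cos(f)*K; j=np.cos(f)*vv+np.sin(f)*K; pos=b-144*z
# first vertical above, then tilt
env.movep(pos+200*K,best(pos+200*K,j,z)); st()
t2,v2=tub(); 
if np.linalg.norm(t2-t)>4: print("moved?",t2-t)
env.line_to(pos+20*K,150); env.line_to(pos,40); st()
set_gripper(30); env.line_to(pos-60*z,80); env.line_to(pos-110*z+60*K,150); st()
for n in("side","top"):
    p,_=cloud(n); cv2.imwrite(f"pics/b{n}.png",cv2.resize(p["img"][130:340,130:410],(800,600)))
E
```

```text
tub 451.6636657714844 366.84490966796875 157.49461364746094 114.0133285522461 [0.1645438  0.98636978 0.        ]
t 8.2 [444. 317. 316.] w 7.7 F [-0.6 -0.5 -1.5]
tub 504.59332275390625 361.931640625 83.31914520263672 7.155751705169678 [0.16498956 0.98629531 0.        ]
moved? [52.92965698 -4.91326904  0.        ]
t 10.3 [443. 318. 116.] w 7.3 F [-0.4  0.6  0.3]
t 12.4 [430. 241. 253.] w 29.8 F [-0.3 -0.2 -0.7]
```

View pics/bside.png

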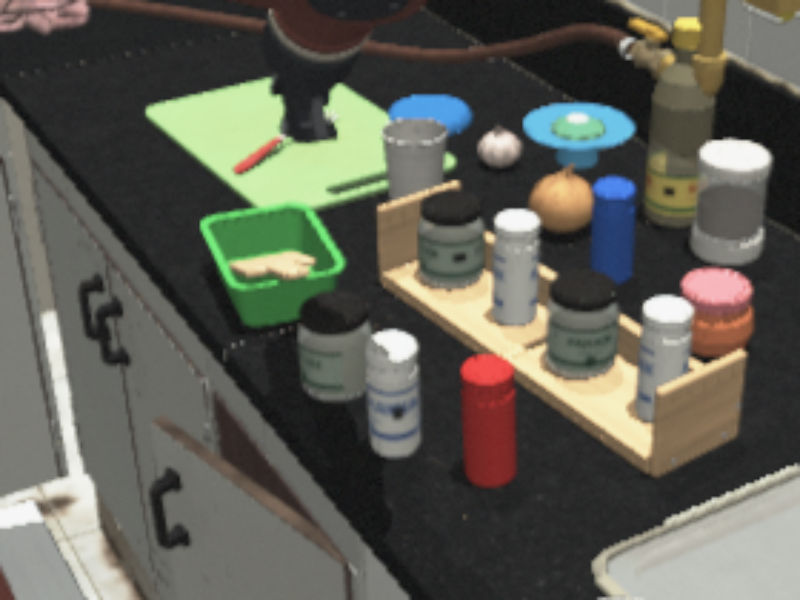

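The divider lies inside the tub. The jump in the second tub reading came from the arm blocking the view. Next are the shakers and jar 2 in the rack.

```bash
cat >> h.py <<'E'
def pick(xy,u,op,g,f):  # u: underside height, g: TCP above underside
    p=np.array([*xy,0.]); q=p+(u+g+130)*K
    set_gripper(op,f); env.movep(q,best(q,RX)); env.line_to(p+(u+g)*K,150); set_gripper(0,f); st(); env.line_to(p+(u+g+6)*K,40); env.line_to(q,180)
def place(xr,yr,g,op):
    p=rk(xr,yr,16+g); env.movep(p+130*K,best(p+130*K,RX)); env.line_to(p+12*K,150); env.line_to(p+1*K,25); st()
    set_gripper(op); env.line_to(p+130*K,150)
E
python3 - <<'E'
from h import *
pick((643.5,-22),16,64,65,30); place(15.5,-168,65,60)
pick((619,176.5),16,64,65,30); place(15.5,-117,65,60)
pick((628,77),16,85,60,45); place(4,75,60,80)
q=rk(-200,75,300); env.movep([350,0,350],best([350,0,350],RX))
p,w=cloud("top"); cv2.imwrite("pics/c.png",cv2.resize(p["img"][130:340,130:410],(800,600)))
for b in((114,128),(90,108),(76,88)):
  for o in blobs(w,*b,x=(400,700),y=(-70,320),amin=150): print(b,*o,"rack",np.round([(np.r_[o[0],0]-O)@RX,(np.r_[o[0],0]-O)@RY],1))
E
```

```text
t 15.6 [644. -22.  83.] w 42.4 F [-1.8 -0.4  7. ]
t 18.5 [653. -40.  83.] w 42.1 F [-2.5 -0.   5. ]
t 22.3 [620. 177.  83.] w 42.0 F [-2.1 -1.1  5. ]
t 25.6 [647.  11.  83.] w 41.7 F [-3.   0.   4.9]
t 29.1 [629.  77.  78.] w 60.9 F [-0.5 -1.1  6. ]
t 32.3 [613. 200.  78.] w 61.0 F [-2.6 -1.3  5.7]
(114, 128) [652.  -38.8] [43. 40.] 120.4 227 [370. 218.] rack [  14.6 -167.1]
(114, 128) [646.5  11.8] [42. 41.] 120.8 226 [350. 220.] rack [  15.1 -116.2]
(90, 108) [612.1 201.5] [59. 57.] 97.6 431 [276. 236.] rack [ 3.3 76.2]
(90, 108) [604.4 275.9] [58. 59.] 97.6 434 [246. 238.] rack [  4.4 151. ]
(90, 108) [479.2  -1.1] [42. 42.] 103.9 225 [356. 288.] rack [-152.5 -109.3]
(90, 108) [429.8  68.5] [41. 42.] 104.3 242 [328. 308.] rack [-193.4  -34.4]
(76, 88) [430.6 180.4] [57. 57.] 81.6 446 [283. 308.] rack [-179.4   76.7]
```

View pics/c.png

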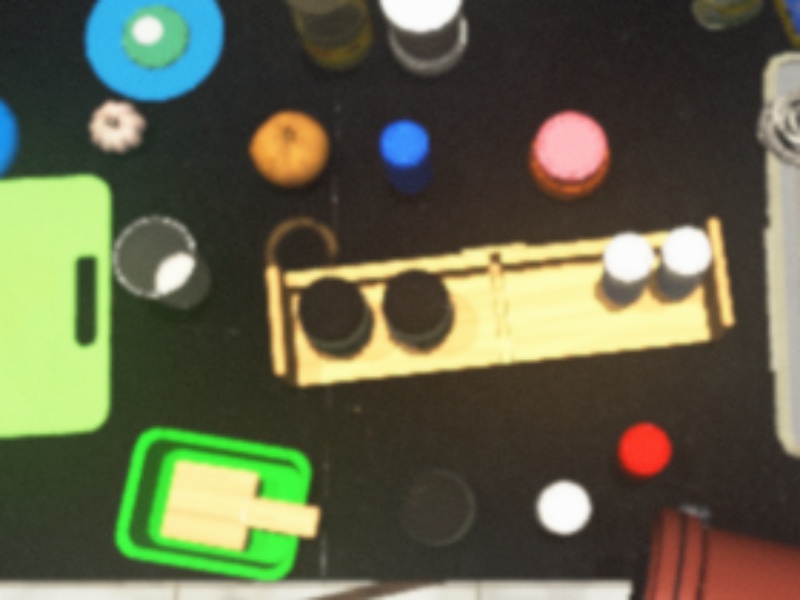

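```bash
python3 - <<'E'
from h import *
pick((430.8,180),0,85,60,45); place(4,0,60,80)
pick((429.8,68.5),0,64,65,30); place(15.5,-66,65,60)
env.movep([350,0,350],best([350,0,350],RX)); env.wait(.5)
for n in("top","side"):
  p,w=cloud(n); cv2.imwrite(f"pics/d{n}.png",cv2.resize(p["img"][130:340,130:410],(800,600)))
  for b in((114,128),(90,108)):
   for o in blobs(w,*b,x=(400,700),y=(-70,480),amin=100): print(n,b,*o,"rack",np.round([(np.r_[o[0],0]-O)@RX,(np.r_[o[0],0]-O)@RY],1))
tub(); st()
E
```

```text
t 37.7 [432. 180.  62.] w 62.1 F [-0.5 -1.2  6.8]
t 41.1 [622. 126.  78.] w 61.9 F [-1.5 -0.   4.8]
t 44.9 [431.  69.  66.] w 42.2 F [1.3 0.9 4.3]
t 48.5 [641.  62.  82.] w 42.3 F [0.8 0.3 0. ]
top (114, 128) [651.6 -38.6] [43. 41.] 120.5 226 [370. 218.] rack [  14.3 -166.8]
top (114, 128) [646.5  11.8] [42. 40.] 120.2 227 [350. 220.] rack [  15.1 -116.2]
top (114, 128) [638.5  62. ] [41. 40.] 120.2 230 [330. 224.] rack [ 13.1 -65.4]
top (90, 108) [650.2 436.2] [67. 63.] 100.6 115 [183. 220.] rack [ 68.8 304.8]
top (90, 108) [620.  127.7] [58. 56.] 97.6 427 [304. 232.] rack [2.5 2. ]
top (90, 108) [612.1 201.3] [58. 56.] 97.8 432 [276. 236.] rack [ 3.3 76. ]
top (90, 108) [603.8 276.1] [58. 58.] 97.5 435 [246. 238.] rack [  3.8 151.3]
top (90, 108) [479.2  -1. ] [41. 42.] 104.6 226 [356. 288.] rack [-152.5 -109.2]
side (114, 128) [643.5  35.5] [52. 94.] 120.8 308 [349. 228.] rack [ 14.9 -92.3]
side (114, 128) [652.8 -40.7] [42. 44.] 121.1 170 [371. 241.] rack [  15.2 -169.1]
side (90, 108) [651.7 434.1] [71. 76.] 97.7 205 [275. 178.] rack [ 70.  302.6]
side (90, 108) [605.1 283.4] [57. 79.] 98.1 216 [288. 202.] rack [  6.  158.4]
side (90, 108) [612.2 201.3] [58. 63.] 98.5 234 [304. 212.] rack [ 3.4 76. ]
side (90, 108) [620.9 125.1] [58. 63.] 98.3 260 [322. 224.] rack [ 3.  -0.7]
side (90, 108) [641.9   8.3] [ 46. 141.] 99.3 327 [356. 242.] rack [  10.1 -119.1]
side (90, 108) [480.5  -3.6] [42. 41.] 104.1 226 [300. 262.] rack [-151.5 -111.9]
tub 479.255126953125 370.2810974121094 150.19912719726562 22.37384796142578 [0.20575063 0.97860445 0.        ]
t 51.7 [350.  -0. 350.] w 59.8 F [ 0.2  0.6 -0.8]
```

View pics/dtop.png

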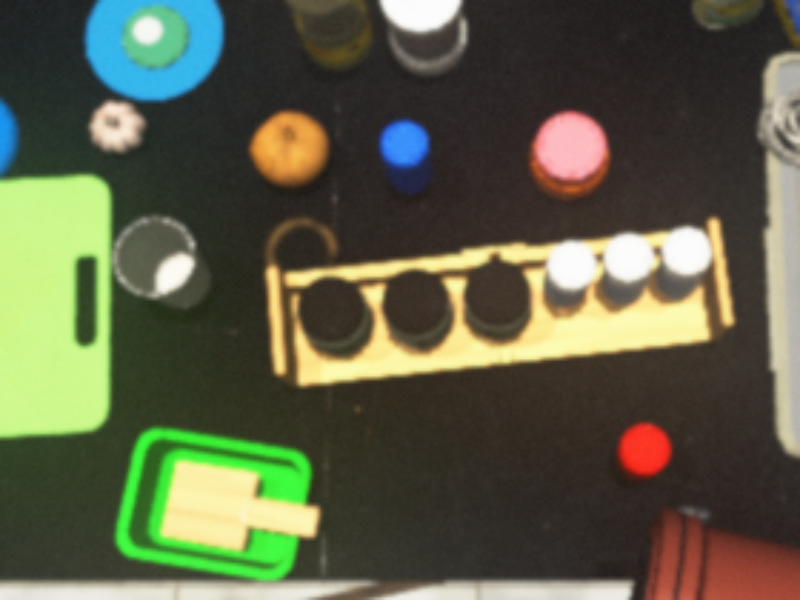

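View pics/dside.png

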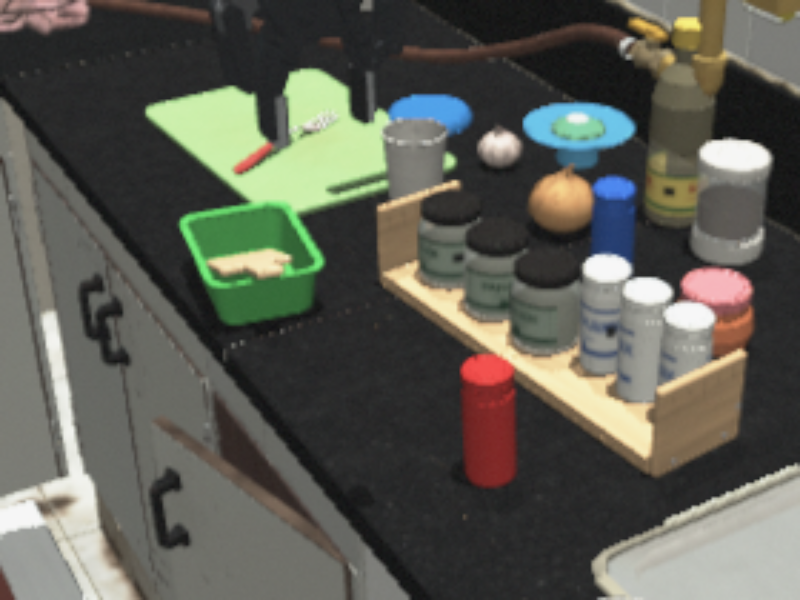

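```bash
python3 -c "
from rig import close_job; print(close_job())"
```

```text
the job is handed in; nothing more can be done
None
```

The job is done and handed in at about 52 s on the robot clock.

- **Divider:** I pulled it straight up out of its slot and laid it in the green tub. In the last pictures it lies in the tub, with its tab reaching out to the rim.
- **Rack:** From left to right it now holds jar, jar, jar, shaker, shaker, shaker, all upright. Each stands about 1 to 3.5 mm in front of the rail contact position, measured by depth.
- **Changes to the row:** I swapped the misplaced shaker and jar. The waiting jar and the one waiting shaker I lifted into the gaps and set down; I did not slide them in from the front. I also moved the shaker already at the right end about 18 mm further right and back to the rail.
- **Shaker 4:** It was absent. The red and blue look-alikes were not touched.
- **Left in place:** The tumbler and the orange pot look unmoved in the last pictures. The bowl was outside those crops, but the arm never went near it.

**Checks that disagreed:** Two tub measurements came out wrong, one because the arm blocked the view and the last probably because the divider now covers part of the rim. I therefore judged the tub from the pictures alone. In the side view it looks to have shifted a few centimetres, with the divider still inside.

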